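# Clamp a load cell with the knob under the bed's front edge

### The arm

A 7-joint arm with a two-finger parallel gripper is mounted at the origin on a cart in front of the work surface, level with it; the furniture and walls round the work are solid. World frame = base frame: x ahead of the robot, y to its left, z up, the work surface at z = 0. Lengths are in m, angles in rad, forces in N, time in s.
With the tool pointing down it reaches from about 0.35 to 0.9 m from the base axis. Payload 7.2 kg.
Tool frame: the origin (TCP) lies at the centre of the arm's flange, where the gripper is bolted on; the fingertips stand 173 mm ahead of it and the grasp point (between the pads) lies 155 mm ahead of it; y points along the fingers, z is the direction in which the jaws open and shut, and the axes are right-handed (so a half turn about y gives the same grasp; the last joint's range is limited). The gripper opens to 85 mm and grips with 20 to 120 N. Pads are 22 mm wide; open, the fingers measure 114 mm over their backs; the gripper's body (76 mm by 85 mm) begins 54 mm behind the grasp point. The pads swing forward as they close: fully open they stand 13 mm farther back than shut.
Start: joints at [-1.268, 0.411, -0.013, 1.596, 0.006, 1.134, -0.082], TCP at [0.226, 0.583, 0.405] pointing down, gripper open.
Joint ranges: [-2.95, 2.95], [-0.29, 1.99], [-1.47, 1.44], [0.14, 2.54], [-1.03, 4.17], [0.13, 1.85], [-2.86, 2.86]. Speed limits (rad/s): [2.39, 2.39, 3.01, 3.01, 3.14, 3.14, 3.14].

### API

Orientations are given as a unit quaternion [w, x, y, z].
In Python, from station import manip gives the robot as it stands. Calls block until the motion is done:
- manip.goto(position, orientation): joint-space move of the TCP to a pose.
- manip.move_straight(position, velocity=0.15, attitude=None, f_stop=None): straight line of the TCP; attitude=None keeps the orientation; velocity is the mean speed in m/s. With f_stop (N) it stops when the force on the tool has changed by that much, and returns True; else False.
- manip.move_joints(angles): joint-space move.
- manip.gripper_to(opening): finger opening in m; the grip force is fixed at half the most; returns when the fingers have stopped.
- manip.dwell(seconds).
- manip.ik(position, orientation): joint angles nearest the present ones, or None.
- manip.get_image(name): name is "scene" or "top" or "wrist"; returns a dict with "image" (384x512x3 uint8, red, green, blue), "z_map" (384x512 float32, m along the optical axis (not along the pixel's ray), 0 where there is no reading), "mtx" (3x3 intrinsics, pixels), "cam_to_world" (4x4, takes a point from camera to world coordinates); the wrist camera has in their place "T_tool_cam" (4x4, takes a point from camera to tool coordinates, whose origin is the TCP and whose axes are the tool frame's). Camera axes: x right, y up, looking along -z (the intrinsics and any distortion apply to the point x, -y, -z); pixel columns grow to the right and rows downward; lengths in m; the calibration is good to about 2 mm. A picture is of the moment at which its call begins: read the wrist's pose just before it.
A pose or a line that the arm cannot do raises manip.IKError and nothing moves.
- manip.sign_off(): hands the job in, once; it reports no verdict.
Trained networks look in the newest picture that a camera, given by its name, has taken for a name from the list of things; names that differ only in an ending like _2 or _b are one class to them, and where a whole thing is asked for, a point or a joint stands for the part that bears it (a point fixed in the world has none). Each returns a list of dicts, best first, with "score" (0 to 1); they miss things now and then, are a little off and sometimes report something else, mostly with a low value. They report only what shows in the picture. A call takes as long as a camera call. They do not tell look-alikes from the thing itself.
- manip.boxes_of(camera, query): "bbox" ([left, top, right, bottom] in pixels, round what is visible of it).
- manip.cut_out(camera, query): "region" (384x512 bool, what is visible of it) and "bbox" ([left, top, right, bottom] in pixels, round what is visible of it).
Readings, each from a call of its own:
- manip.read_time(): time.
- manip.read_qpos(): joint angles.
- manip.read_dq(): joint speeds.
- manip.read_joint_torque(): joint torques, N m.
- manip.read_tool_pos(): TCP position.
- manip.read_tool_rot(): TCP orientation.
- manip.read_force(): force on the tool from outside, world axes, zero at the start.
- manip.read_moment(): the same for the moment, N m.
- manip.read_opening(): finger opening in m.
Only numpy, scipy, OpenCV 4.12 (cv2) and the standard library are available. Lean on these libraries where they do the work, as an engineer would, in place of code of your own. Each camera call takes 0.05 s, during which the arm holds its last target.

### The job

Slide the aluminium load cell gently along the blue clamping bed until it is fully home against the end stop at the bed's left end (as seen from the robot), then turn the four-armed knob under the bed's front edge, counterclockwise as seen from above, until the cam grips the cell against the sprung bar at the rear. Stop at hand-tight, when about 10 newtons are needed at the red end of a knob arm - the cell must be held firmly but is ruined by overtightening - and let go with the clamp left holding. Leave everything else on the worktop where it stands.

Things in the scene. Friction and masses are not known exactly. Their poses are not given: they have to be found in the camera images.
- bed: Fixed clamping bed: blue plate 102 x 220 x 10 mm on feet, underside 36 mm, top 46 mm above the worktop. Origin on the worktop; x away from the robot, y left along the bed, z up. The plate spans x -62 to 40, y -125 to 95 mm. Guide rails 10 mm high at x -44 to -38 mm (y -118 to -36 and 36 to 54) in front of the cell. The feet stand clear of the knob.
- stop (a point): Middle of the end stop's face, which looks along the bed's -y: an aluminium block 52 mm (x) by 26 mm high. The cell's end must come against this face. It lies at x -16, y +54, z 59 mm in the bed's frame.
- cell (a point): Centre (half-way up) of the loose load cell, an aluminium bar 26 x 130 x 26 mm, about 0.2 kg, on the bed's plate. The point's y axis runs along the bar, z up. Home, its centre is at y -11 mm in the bed's frame; it starts 15 to 40 mm right of that, with some mm of play in x between rails and fence. Nothing stands on the plate right of it.
- load_cell: The same load cell: origin in the middle of its underside; its own axes are turned from the bar's axes, so use cell.
- clamp: Knob and cam, one part on an upright spindle at x -50, y 0 mm of the bed. Origin on the axis at worktop height; it turns with the knob, z up. Below the plate a hub of radius 18 mm, 8 to 32 mm above the worktop, and four grey arms, 11 mm wide, at 45, 135, 225 and 315 degrees from the part's x axis. Yaw relative to the bed 0 to 0.7 rad at the start.
- red_end (a point): Middle of one of the four red arm ends (the 45 degree arm; it may be under the plate): upright cylinder of radius 8 mm, 60 mm from the axis, 7 to 33 mm above the worktop. Passing the front, the arm ends stand out from under the plate's front edge (12 mm in front of the axis), where fingertips from above can push or pinch them.
- knob (a point): On the spindle, at the middle height of the arms (20 mm). Counterclockwise from above tightens: at the front the arm ends move to the right. Clear of the cell it turns with 3 to 4 N at an arm end; once it grips, the resistance grows by 0.5 to 2 N a millimetre. At 10 N it squeezes the cell with about 23 N and keeps about 17. Friction keeps it where it is left.
- cam (a point): Centre of the brass cam disc, radius 21 mm, 49 to 65 mm above the worktop, 12 mm off the spindle. It pushes the cell back against a sprung steel bar (24 mm high) in an aluminium rear fence. The bar's face lies at about x -3 mm of the bed, up to 5 mm either way by a setting that is not told; so the cam begins to grip at a knob yaw of 0.9 to 1.9 rad from the bed's.
- brass_weight: Bystander, to be left alone: pale brass-coloured test weight, 38 mm wide and 48 mm high, behind the bed. Origin in the middle of its underside.
- grey_weight: Bystander, to be left alone: grey test weight, 31 mm wide and 40 mm high, behind the bed. Origin in the middle of its underside.
- screwdriver: Bystander, to be left alone: yellow-handled screwdriver, 170 mm long, left of the bed. Origin in the middle of its underside.
- timer: Bystander, to be left alone: small white timer, 69 x 69 x 17 mm, right of the bed. Origin in the middle of its underside.
Mind the look-alikes: they are no part of the job. Of the things that look like the load_cell, the middle-sized one is meant.

How it is judged:
On the way, in this order (a step that is already met when the one before it is completed fails the run):
1. the load cell is home against the end stop (y of cell in the frame of bed between -0.0135 and -0.008 m and z of cell in the frame of bed below 0.062 m and x of cell in the frame of bed between -0.03 and -0.004 m), for 0.2 s.
2. the cam grips the load cell, which is still home (all of step 1 and contact force between load_cell and clamp between 10 and 36 N and angle between the y axis of cell and the y axis of bed, either way round below 0.04 rad), for 0.2 s.
At the end, for the whole second after the job is handed in: The load cell lies on the bed within 2.5 mm of the end stop and in line with the bed within 0.04 rad, at rest, and the cam presses on it with 10 to 36 N by itself (all of step 2 and linear speed of load_cell below 0.01 m/s); the robot touches nothing.
It fails at once if the cam squeezes the load cell with more than 36 N (contact force between load_cell and clamp above 36 N).
It fails at once if the fingers push on the load cell with more than 20 N (contact force between load_cell and the fingers above 20 N).
It fails at once if the fingers press on the bed or its knob with more than 30 N (contact force between bed and the fingers above 30 N).
It fails at once if a bystander is moved by more than 20 mm (distance of any of brass_weight, grey_weight, screwdriver, timer from where it was at the start of the episode above 0.02 m).
It also fails if it takes over 64 s, if anything falls off the work surface, if the arm or the gripper's body presses on something with over 40 N, if the wrist force passes 120 N, or if a joint passes its speed limit or range.

## Working session

There is one attempt and no reset: what is moved stays moved. The work goes in short steps, each a Python script; the robot and the scene stay as the last script left them, time stands still between calls to the robot, and variables do not carry over. Pictures are saved under pics/ and viewed, and the job is handed in when it is done.

```bash
ls; mkdir -p pics; cat > h.py <<'E'
import numpy as np, cv2
from station import manip
def save(im,name,crop=None,s=1):
    a=im['image'][:,:,::-1]
    if crop: a=a[crop[1]:crop[3],crop[0]:crop[2]]
    a=cv2.resize(a,None,fx=s,fy=s,interpolation=cv2.INTER_CUBIC)
    cv2.imwrite('pics/'+name+'.png',a)
def cloud(im,T=None):
    T=im['cam_to_world'] if T is None else T
    z=im['z_map'];K=im['mtx'];v,u=np.mgrid[:z.shape[0],:z.shape[1]]
    X=(u-K[0,2])/K[0,0]*z;Y=(v-K[1,2])/K[1,1]*z
    P=np.stack([X,-Y,-z],-1)
    W=P@T[:3,:3].T+T[:3,3]; W[z==0]=np.nan
    return W
E
python3 - <<'E'
from h import *
for n in ['scene','top']:
    im=manip.get_image(n); save(im,n+'0',s=1.5); print(n,[k for k in im],im['mtx'].tolist(),im['cam_to_world'].round(3).tolist())
    for q in ['bed','load_cell','clamp','red_end','knob','cam','stop','timer','screwdriver','brass_weight','grey_weight']:
        print(q,[(np.round(b['bbox']).tolist(),round(b['score'],2)) for b in manip.boxes_of(n,q)])
print(manip.read_time(),manip.read_tool_pos(),manip.read_tool_rot(),manip.read_opening())
E
```

```text
pics
scene ['image', 'z_map', 'mtx', 'cam_to_world'] [[423.9466433932423, 0.0, 260.27924944575045], [0.0, 423.9466433932423, 191.39980430476916], [0.0, 0.0, 1.0]] [[-0.618, 0.588, -0.523, -0.288], [-0.786, -0.445, 0.429, 0.69], [0.019, 0.676, 0.737, 1.29], [0.0, 0.0, 0.0, 1.0]]
bed []
load_cell [([232.0, 228.0, 274.0, 257.0], 0.87), ([299.0, 212.0, 309.0, 232.0], 0.41)]
clamp [([274.0, 195.0, 283.0, 209.0], 0.42)]
red_end []
knob [([272.0, 204.0, 279.0, 212.0], 0.6)]
cam [([274.0, 202.0, 278.0, 211.0], 0.53)]
stop [([273.0, 202.0, 274.0, 209.0], 0.65)]
timer []
screwdriver [([172.0, 266.0, 188.0, 295.0], 0.76)]
brass_weight [([178.0, 193.0, 186.0, 200.0], 0.4)]
grey_weight []
top ['image', 'z_map', 'mtx', 'cam_to_world'] [[423.6284030558103, 0.0, 253.5565811923194], [0.0, 423.6284030558103, 190.0208917223347], [0.0, 0.0, 1.0]] [[0.016, 0.977, -0.213, 0.305], [-1.0, 0.016, 0.001, -0.035], [0.004, 0.213, 0.977, 1.391], [0.0, 0.0, 0.0, 1.0]]
bed [([232.0, 170.0, 308.0, 222.0], 0.64)]
load_cell [([174.0, 235.0, 230.0, 253.0], 0.95), ([255.0, 183.0, 298.0, 204.0], 0.93), ([259.0, 241.0, 280.0, 263.0], 0.51)]
clamp [([254.0, 195.0, 280.0, 219.0], 0.6), ([360.0, 183.0, 382.0, 205.0], 0.47)]
red_end [([255.0, 195.0, 278.0, 221.0], 0.67)]
knob [([254.0, 197.0, 281.0, 223.0], 0.55)]
cam [([256.0, 197.0, 283.0, 217.0], 0.54)]
stop [([235.0, 172.0, 302.0, 217.0], 0.82)]
timer [([362.0, 183.0, 382.0, 204.0], 0.81), ([253.0, 196.0, 278.0, 221.0], 0.64)]
screwdriver [([96.0, 217.0, 146.0, 243.0], 0.54)]
brass_weight [([176.0, 134.0, 190.0, 145.0], 0.7)]
grey_weight []
1.2 [0.22650474 0.582528   0.40468158] [ 0.69499333 -0.69498194  0.13034472 -0.13036345] 0.08538300699661733
```

View pics/top0.png

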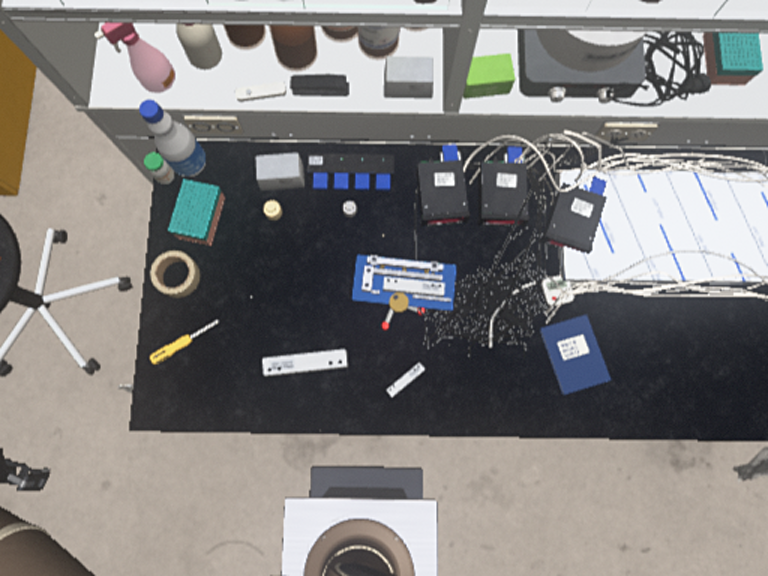

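View pics/scene0.png

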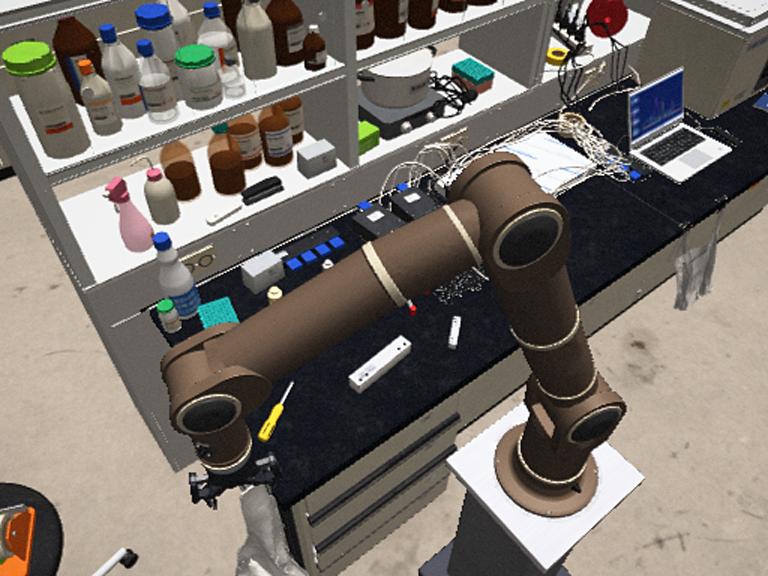

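Candidates for the cell, as pixels in the top image: the large bar on the worktop (203,241), the small bar (270,253), and the middle-sized bar on the blue bed (277,193). I choose the one on the bed. The cam is at (266,201) and the red ends at (257,217) and (282,207). Next I'll take a close crop and metric positions.

```bash
python3 - <<'E'
from h import *
im=manip.get_image('top'); save(im,'top_crop',crop=(225,155,325,230),s=7)
W=cloud(im)
for n,(u,v) in dict(cell=(277,190),cam=(266,201),red1=(257,217),red2=(282,207),plateR=(300,190),plateFL=(238,203)).items(): print(n,W[v,u].round(3))
a=im['image'].astype(int)
m=(a[...,2]>a[...,0]+50)&(abs(W[...,2]-0.046)<0.008)&(W[...,0]<0.75)&(W[...,0]>0.35)
m[:, :225]=0; m[:,325:]=0
P=W[m]; print(len(P),P.min(0),P.max(0),np.median(P[:,2]))
r=cv2.minAreaRect((P[:,:2]*1000).astype(np.float32)); print(r)
E
```

```text
cell [ 0.595 -0.111  0.065]
cam [ 0.559 -0.077  0.062]
red1 [ 0.512 -0.049  0.033]
red2 [ 0.545 -0.129  0.036]
plateR [ 0.601 -0.187  0.045]
plateFL [ 0.563  0.015 -0.002]
808 [ 0.54675797 -0.19782347  0.0382186 ] [0.66489016 0.02421423 0.05386989] 0.04489556890875157
((604.3984375, -86.75182342529297), (219.74049377441406, 102.32864379882812), 84.76041412353516)
```

View pics/top_crop.png

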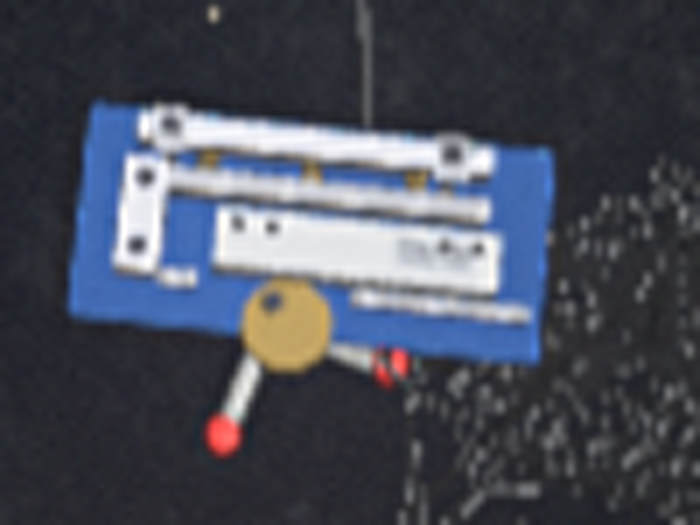

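The crop confirms the middle-sized cell lies on the bed, about 20 mm short of the stop. One red arm end is at front-left and one is at front-right. Next: move the wrist camera over the bed to refine the poses.

```bash
cat >> h.py <<'E'
from scipy.spatial.transform import Rotation as Rot
def quat(zdir):  # tool y down, tool z along horizontal angle zdir
    z=np.array([np.cos(zdir),np.sin(zdir),0]);y=np.array([0,0,-1.]);x=np.cross(y,z)
    q=Rot.from_matrix(np.stack([x,y,z],1)).as_quat(); return np.array([q[3],q[0],q[1],q[2]])
def rotm(q): return Rot.from_quat([q[1],q[2],q[3],q[0]]).as_matrix()
E
python3 - <<'E'
from h import *
print(rotm(manip.read_tool_rot()).round(2))
for d in range(-180,180,30):
    j=manip.ik([0.55,-0.08,0.42],quat(np.radians(d))); print(d,None if j is None else np.round(j,2))
E
```

```text
[[ 0.93  0.    0.36]
 [-0.36  0.    0.93]
 [ 0.   -1.    0.  ]]
-180 [-0.82  0.54  1.27  1.8  -0.55  1.22 -2.53]
-150 [-0.82  0.54  1.27  1.8  -0.55  1.22 -2.01]
-120 [-0.82  0.54  1.27  1.8  -0.55  1.22 -1.49]
-90 [-0.65  0.38  0.94  1.79 -0.34  1.14 -1.17]
-60 [-0.57  0.35  0.82  1.79 -0.28  1.13 -0.71]
-30 [-0.55  0.34  0.79  1.79 -0.26  1.13 -0.2 ]
0 [-0.52  0.33  0.75  1.78 -0.25  1.12  0.31]
30 [-0.52  0.33  0.74  1.78 -0.24  1.12  0.83]
60 [-0.5   0.32  0.71  1.78 -0.23  1.12  1.34]
90 [-0.46  0.32  0.66  1.78 -0.21  1.12  1.84]
120 [-0.37  0.3   0.54  1.78 -0.17  1.11  2.32]
150 [-0.29  0.29  0.44  1.77 -0.14  1.11  2.81]
```

```bash
python3 - <<'E'
from h import *
manip.goto([0.57,-0.08,0.40],quat(np.radians(-5)))
p=manip.read_tool_pos();q=manip.read_tool_rot()
im=manip.get_image('wrist')
T=np.eye(4);T[:3,:3]=rotm(q);T[:3,3]=p; T=T@im['T_tool_cam']
im['T']=T
print(im['T_tool_cam'].round(3)); print(p,manip.read_time(),manip.read_force(),manip.read_qpos().round(2) if hasattr(manip.read_qpos(),'round') else 0)
np.save('w0.npy',im,allow_pickle=True); save(im,'w0',s=1.5)
for q in ['bed','load_cell','red_end','cam','knob','stop','cell']:
    print(q,[(np.round(b['bbox']).tolist(),round(b['score'],2)) for b in manip.boxes_of('wrist',q)])
E
```

```text
[[ 0.    -0.963 -0.268 -0.069]
 [ 0.     0.268 -0.963  0.031]
 [ 1.     0.     0.     0.   ]
 [ 0.     0.     0.     1.   ]]
[ 0.57028075 -0.07876072  0.3998211 ] 3.9417 [-0.40882704  0.21207174  0.21779649] [-0.5   0.39  0.73  1.76 -0.29  1.1   0.25]
bed [([204.0, 82.0, 332.0, 251.0], 0.79)]
load_cell [([265.0, 138.0, 293.0, 249.0], 0.9), ([98.0, 4.0, 167.0, 88.0], 0.8), ([101.0, 156.0, 165.0, 213.0], 0.8), ([401.0, 42.0, 446.0, 70.0], 0.46)]
red_end [([206.0, 143.0, 263.0, 208.0], 0.85)]
cam [([203.0, 140.0, 266.0, 208.0], 0.68)]
knob [([207.0, 140.0, 262.0, 209.0], 0.8)]
stop [([204.0, 78.0, 332.0, 255.0], 0.93)]
cell [([105.0, 157.0, 165.0, 210.0], 0.77), ([266.0, 137.0, 290.0, 250.0], 0.73), ([97.0, 2.0, 164.0, 92.0], 0.61)]
```

View pics/w0.png

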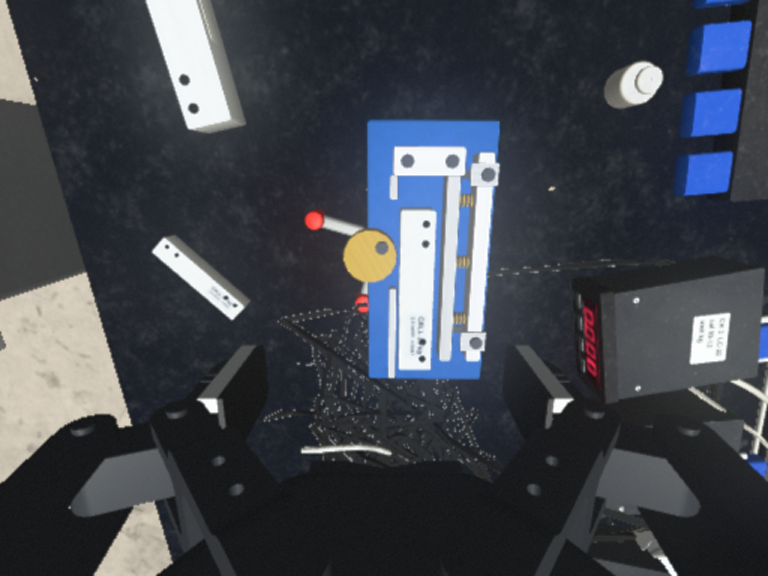

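The wrist picture (1.5x) shows the bed at x 368-498, y 120-380, the cell at (418,290), red ends at (314,221) and (363,303), and the cam at (370,256). I'll compute the metric fit from this.

```bash
cat >> h.py <<'E'
def analyze(im,T,tag=''):
    W=cloud(im,T); a=im['image'].astype(int)
    reg=(W[...,0]>0.42)&(W[...,0]<0.72)&(W[...,1]>-0.25)&(W[...,1]<0.08)
    m=(a[...,2]>a[...,0]+50)&(abs(W[...,2]-0.046)<0.008)&reg
    n,l,st,_=cv2.connectedComponentsWithStats(m.astype(np.uint8))
    P=W[m]; r=cv2.minAreaRect((P[:,:2]*1000).astype(np.float32))
    (cx,cy),(w,h),ang=r
    if w<h: ang=ang-90
    ang=(ang+180)%180  # long axis dir
    psi=np.radians(ang-90)
    R=np.array([[np.cos(psi),-np.sin(psi)],[np.sin(psi),np.cos(psi)]])
    o=np.array([cx,cy])/1000-R@np.array([-.011,-.015])
    print(tag,'bed',o.round(4),'psi',round(psi,4),'size',round(w,1),round(h,1),'z',np.nanmedian(P[:,2]).round(4))
    B=(W[...,:2]-o)@R
    mr=(a[...,0]>150)&(a[...,1]<80)&(a[...,2]<80)&reg&(W[...,2]<0.05)&(W[...,2]>0.025)
    n,l,st,ce=cv2.connectedComponentsWithStats(mr.astype(np.uint8))
    for i in range(1,n):
        if st[i,4]<8: continue
        b=B[l==i]; c=np.median(b,0); d=c-[-.05,0]; print('  red',st[i,4],(c*1000).round(1),'r',(np.hypot(*d)*1000).round(1),'th',np.arctan2(d[1],d[0]).round(3)%(2*np.pi),'z',np.median(W[l==i][:,2]).round(4))
    mc=reg&(abs(W[...,2]-0.072)<0.004)&(B[...,0]>-0.036)&(B[...,0]<0.003)&(B[...,1]<0.05)&(a.min(-1)>120)
    n,l,st,ce=cv2.connectedComponentsWithStats(mc.astype(np.uint8))
    i=1+np.argmax(st[1:,4]); b=B[l==i]; print('  cell',(np.array(b.min(0))*1000).round(1),(b.max(0)*1000).round(1),cv2.minAreaRect((b*1000).astype(np.float32)))
    mk=reg&(abs(W[...,2]-0.065)<0.006)&(a[...,0]>a[...,2]+50)&(a[...,1]>90)
    if mk.sum()>20:
        (x,y),rr=cv2.minEnclosingCircle((B[mk]*1000).astype(np.float32)); print('  cam',x,y,rr)
    return o,psi
E
python3 - <<'E'
from h import *
im=np.load('w0.npy',allow_pickle=True).item(); analyze(im,im['T'],'wrist')
im=manip.get_image('top'); analyze(im,im['cam_to_world'],'top')
E
```

```text
wrist bed [ 0.6188 -0.0703] psi -0.0929 size 219.7 102.2 z 0.0454
  red 55 [-110.2   18.4] r 62.9 th 2.844 z 0.0316
  red 11 [-71.7 -53.1] r 57.3 th 4.324185307179587 z 0.0309
  cell [ -35.9 -101.8] [-9.6 29.1] ((-22.703369140625, -36.34142303466797), (26.136764526367188, 130.85462951660156), 0.22494879364967346)
  cam -17.877361297607422 -11.623214721679688 62.255577087402344
top bed [ 0.6179 -0.0731] psi -0.0911 size 218.9 102.1 z 0.0452
  cell [ -36.  -100.7] [-10.3 -62.9] ((-23.260988235473633, -81.76654815673828), (36.972476959228516, 25.25420570373535), 86.57669830322266)
```

```bash
cat >> h.py <<'E'
O=np.array([0.6184,-0.0715]);PSI=-0.092
RB=np.array([[np.cos(PSI),-np.sin(PSI)],[np.sin(PSI),np.cos(PSI)]])
def bw(x,y,z): # bed mm -> world TCP for fingertip
    p=O+RB@np.array([x,y])/1000; return np.array([p[0],p[1],z/1000+0.173])
def wb(p): return ((np.asarray(p)[:2]-O)@RB*1000).round(1), round((p[2]-0.173)*1000,1)
def bf(f): f=np.asarray(f); return np.r_[f[:2]@RB,f[2]].round(2)
def wimg(name):
    p=manip.read_tool_pos();q=manip.read_tool_rot(); im=manip.get_image('wrist')
    T=np.eye(4);T[:3,:3]=rotm(q);T[:3,3]=p; im['T']=T@im['T_tool_cam']; save(im,name,s=1.5); np.save(name+'.npy',im,allow_pickle=True); return im
E
python3 - <<'E'
from h import *
manip.goto(bw(-22,-145,130),quat(PSI-np.pi/2))
manip.gripper_to(0.0)
manip.move_straight(bw(-22,-145,58),0.1)
print(wb(manip.read_tool_pos()),bf(manip.read_force()),manip.read_opening(),manip.read_time(),np.round(manip.read_qpos(),2))
wimg('w1')
im=manip.get_image('top'); save(im,'top1',crop=(200,140,350,250),s=5)
E
```

```text
(array([ -21.8, -145.3]), np.float64(58.4)) [0.54 0.01 0.  ] 1.6875665027398246e-05 6.9583 [-0.33  0.79  0.92  1.8  -0.77  0.95 -0.74]
```

View pics/w1.png

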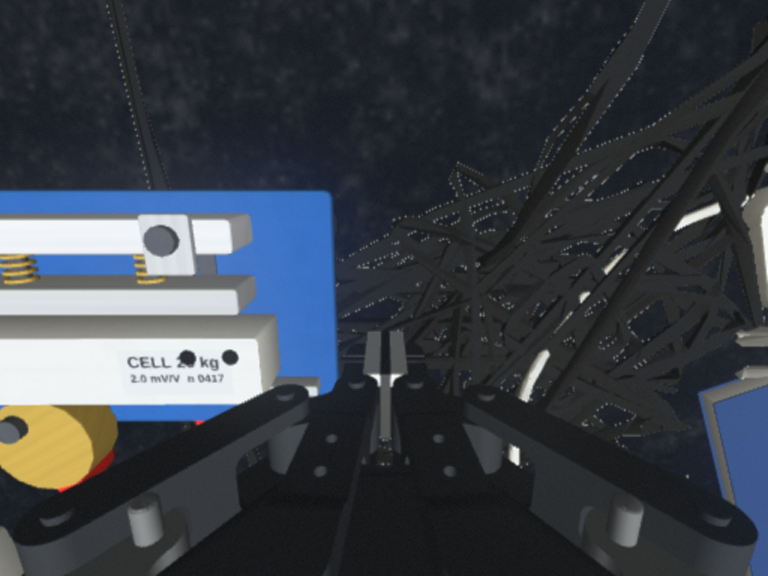

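View pics/top1.png

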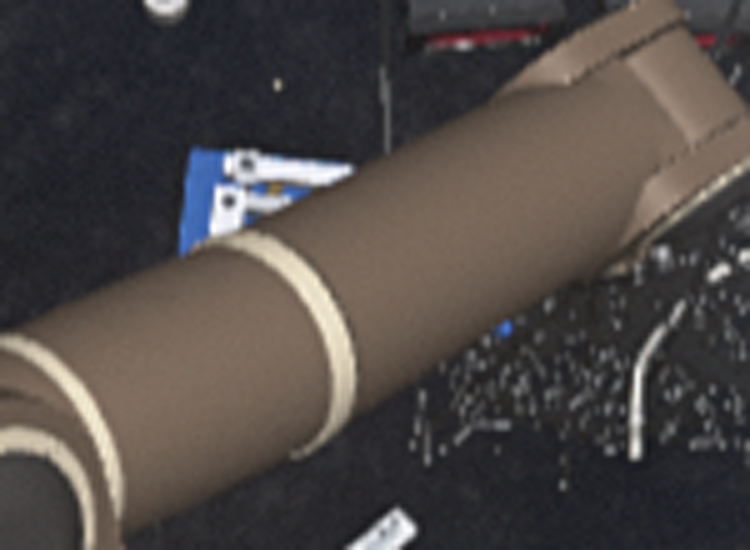

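The fingers are closed and thin (tips at px (385,340)), lined up with the cell's end face at px (275,360). Before pushing, I'll extract the closed finger profile from depth, for knob clearance.

```bash
python3 - <<'E'
from h import *
im=np.load('w1.npy',allow_pickle=True).item()
W=cloud(im,im['T_tool_cam'])
g=W[(abs(W[...,2])<0.09)&(W[...,1]<0.18)&(abs(W[...,0])<0.05)]
for a in range(40,180,8):
    s=g[(g[:,1]>=a/1000)&(g[:,1]<(a+8)/1000)]
    if len(s): print(a,'z',(s[:,2].min()*1000).round(1),(s[:,2].max()*1000).round(1),'x',(s[:,0].min()*1000).round(1),(s[:,0].max()*1000).round(1),len(s))
print(manip.move_straight(bw(-22,-60,58),0.025,f_stop=4.0))
print(wb(manip.read_tool_pos()),bf(manip.read_force()),manip.read_time())
wimg('w2')
E
```

```text
64 z -19.9 18.6 x -21.7 -17.2 1395
72 z -58.2 56.8 x -21.8 -6.3 6985
80 z -63.0 61.4 x -20.6 -0.5 13587
88 z -62.7 61.3 x -18.9 6.5 7558
96 z -56.3 55.9 x -18.7 7.5 6846
104 z -49.0 48.5 x -18.2 8.2 3264
112 z -43.4 41.8 x -14.5 8.7 3900
120 z -36.8 37.0 x -14.6 11.1 2199
128 z -29.6 28.6 x -14.5 12.2 605
136 z -14.0 12.7 x -12.2 11.4 558
144 z -65.8 13.0 x -49.3 -6.5 398
152 z -90.0 12.9 x -50.0 13.7 4044
160 z -90.0 12.9 x -50.0 14.4 4059
168 z -90.0 5.8 x -49.9 20.3 1126
176 z -89.8 -28.5 x -49.5 20.5 517
True
(array([-22.1, -88.8]), np.float64(57.8)) [ 0.48 -3.29  2.79] 9.1583
```

View pics/w2.png

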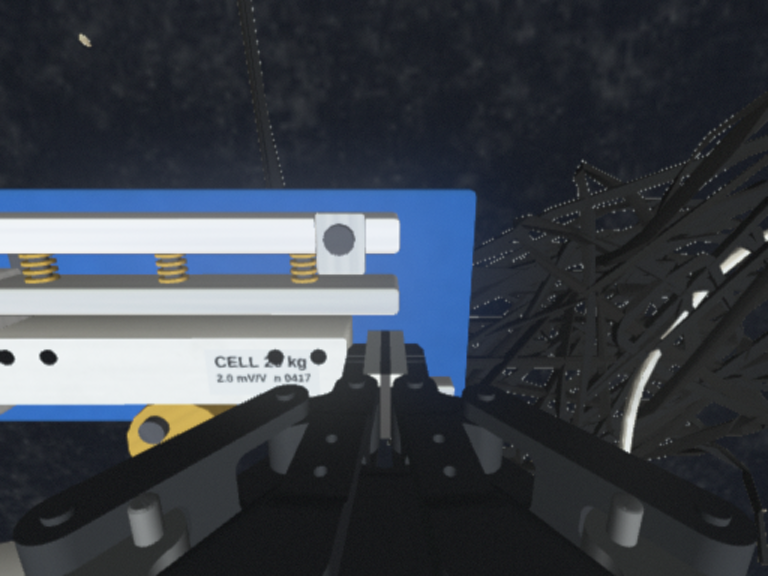

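It stopped on force (4 N) after the cell shifted about 27 mm relative to the bar. The right end moved from px 275 (bar end 253) to px 350 (bar end 398). I'll back off, look from the left to see the stop gap, then line up for the knob.

```bash
python3 - <<'E'
from h import *
im=np.load('w2.npy',allow_pickle=True).item()
W=cloud(im,im['T']);B=np.concatenate([(W[...,:2]-O)@RB,W[...,2:]],-1)*1000
print('pts cell R end',B[215,220:240:3].round(1).tolist())
manip.move_straight(bw(-22,-100,58),0.1)
manip.move_straight(bw(-22,-110,170),0.2)
manip.goto(bw(-40,-10,190),quat(PSI))
im=wimg('w3'); print(manip.read_time(),bf(manip.read_force())); analyze(im,im['T'])
E
```

```text
pts cell R end [[-8.9, -67.7, 58.3], [-9.4, -69.2, 56.9], [-9.4, -70.9, 57.1], [-9.5, -72.6, 56.8], [-9.5, -74.4, 56.8], [-14.0, -75.1, 45.1], [-13.4, -77.1, 46.8]]
11.2833 [ 0.11 -0.98 -0.9 ]
 bed [ 0.6189 -0.0668] psi -0.0939 size 212.6 101.9 z 0.0454
  red 91 [-109.5   14.2] r 61.2 th 2.908 z 0.032
  red 15 [-69.9 -56.4] r 59.8 th 4.373185307179586 z 0.0318
  red 11 [-67.7 -66.8] r 69.1 th 4.453185307179586 z 0.0319
  cell [-35.1 -78.8] [-9.4 49.6] ((-22.11298370361328, -14.63525390625), (25.498144149780273, 128.49966430664062), 0.2400866001844406)
  cam -17.66192054748535 -15.148309707641602 62.07525634765625
```

View pics/w3.png

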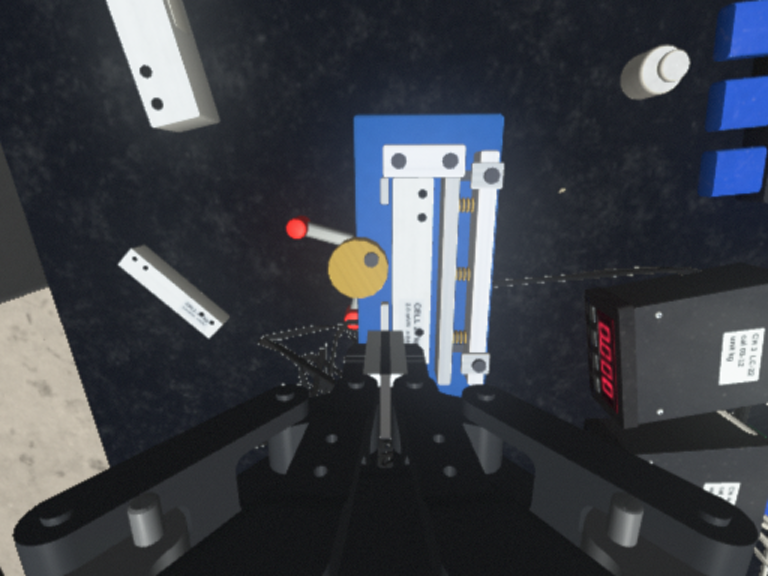

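The view shows the cell's left end flush on the stop (px (412,177)), with no gap. Contact at tip y = -88.8 mm plus the finger's 12.9 mm half-thickness gives -75.9 mm, and home is -76 mm, so the two agree. Now the knob: go behind the front-left red end with closed fingers and read a force baseline.

```bash
cat >> h.py <<'E'
def er(f): return np.array([np.cos(f),np.sin(f)])
def et(f): return np.array([-np.sin(f),np.cos(f)])
def pose(phi,off,z): # fingertip trailing by off mm behind arm at bed angle phi
    p=np.array([-50.,0])+60*er(phi)-off*et(phi)
    return bw(p[0],p[1],z),quat(phi-np.pi+PSI)
def ft(phi,n=3):
    F=np.mean([bf(manip.read_force()) for _ in range(n)],0); return round(-F[:2]@et(phi),2),round(F[:2]@er(phi),2),round(F[2],2)
E
python3 - <<'E'
from h import *
for f in np.arange(2.8,4.6,.2):
    p,q=pose(f,19,18); j=manip.ik(p,q); print(round(f,1),None if j is None else np.round(j,2))
phi=2.86
p,q=pose(phi,33,110); manip.goto(p,q)
p,q=pose(phi,33,18); print(manip.move_straight(p,0.12,f_stop=8))
manip.dwell(0.1); print('base',ft(phi),ft(phi),wb(manip.read_tool_pos()),manip.read_time())
p,q=pose(phi,10,18); print(manip.move_straight(p,0.03,f_stop=2.0))
print(ft(phi),wb(manip.read_tool_pos()),manip.read_time())
wimg('w4'); save(manip.get_image('top'),'top4',crop=(200,140,350,250),s=5)
E
```

```text
2.8 [-0.5   0.61  0.6   2.05 -0.56  0.65  0.05]
3.0 [-0.46  0.59  0.57  2.07 -0.53  0.63  0.24]
3.2 [-0.41  0.57  0.53  2.08 -0.49  0.61  0.43]
3.4 [-0.36  0.56  0.49  2.08 -0.46  0.6   0.62]
3.6 [-0.31  0.56  0.46  2.08 -0.43  0.6   0.81]
3.8 [-0.26  0.55  0.42  2.07 -0.39  0.6   1.  ]
4.0 [-0.2   0.55  0.38  2.05 -0.35  0.6   1.19]
4.2 [-0.15  0.56  0.34  2.03 -0.31  0.61  1.36]
4.4 [-0.1   0.57  0.29  2.   -0.27  0.62  1.54]
False
base (np.float64(-0.43), np.float64(-0.23), np.float64(0.41)) (np.float64(-0.43), np.float64(-0.23), np.float64(0.41)) (array([-98.1,  48.3]), np.float64(18.8)) 12.8333
True
(np.float64(0.06), np.float64(-0.71), np.float64(0.44)) (array([-102.8,   34. ]), np.float64(17.9)) 13.3667
```

View pics/w4.png

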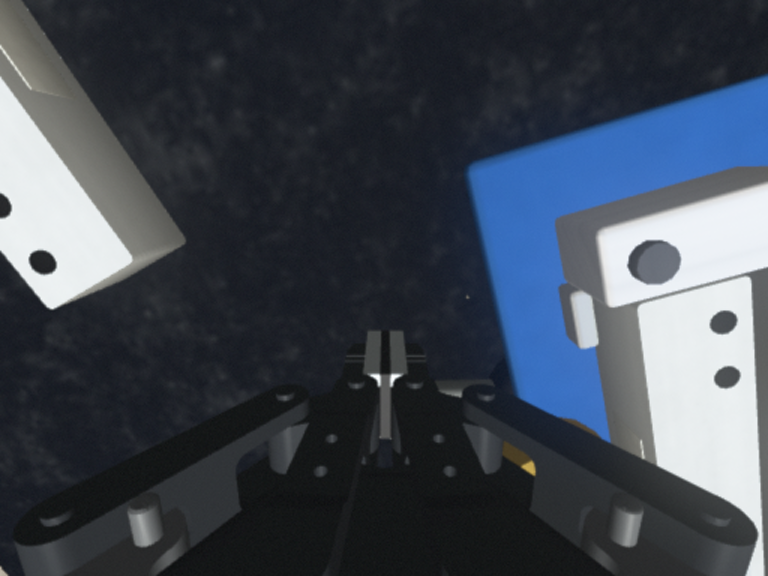

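Contact was made at the expected place (offset 18 mm, predicted 19 mm). Now I'll sweep the arm end along the arc in small steps and log the tangential force.

```bash
python3 - <<'E'
from h import *
phi=2.86
while phi<4.5:
    d=0.08 if phi<3.1 else 0.035
    phi+=d
    p,q=pose(phi,18,18)
    s=manip.move_straight(p,0.04,attitude=q,f_stop=None if phi<2.99 else 4)
    f=ft(phi,1)
    manip.dwell(0.03); f2=ft(phi,1)
    b,z=wb(manip.read_tool_pos()); 
    print(round(phi,3),s,f,f2,b,z,round(manip.read_time(),2))
    if s or max(f[0],f2[0])>5.5: break
E
```

```text
2.94 False (np.float64(1.88), np.float64(1.3), np.float64(-0.31)) (np.float64(1.66), np.float64(1.45), np.float64(-1.28)) [-105.3   29.9] 17.8 13.8
3.02 False (np.float64(2.16), np.float64(1.34), np.float64(-1.21)) (np.float64(3.07), np.float64(1.58), np.float64(-0.81)) [-107.5   25.4] 17.9 14.11
3.1 False (np.float64(2.74), np.float64(1.71), np.float64(-1.23)) (np.float64(2.0), np.float64(0.93), np.float64(-1.26)) [-109.3   20.6] 17.9 14.42
3.135 False (np.float64(3.12), np.float64(1.98), np.float64(0.52)) (np.float64(3.36), np.float64(1.85), np.float64(-0.76)) [-110.    18.6] 17.9 14.7
3.17 False (np.float64(3.51), np.float64(2.08), np.float64(-0.99)) (np.float64(4.25), np.float64(1.42), np.float64(-0.77)) [-110.6   16.4] 17.9 14.98
3.205 False (np.float64(4.6), np.float64(1.21), np.float64(-1.5)) (np.float64(5.44), np.float64(2.67), np.float64(-1.31)) [-111.1   14.2] 17.9 15.27
3.24 False (np.float64(3.84), np.float64(2.91), np.float64(-1.2)) (np.float64(3.66), np.float64(2.32), np.float64(-1.76)) [-111.6   12. ] 17.9 15.55
3.275 False (np.float64(3.81), np.float64(2.06), np.float
[... 1791 characters left out ...]
np.float64(-2.62)) (np.float64(3.39), np.float64(0.36), np.float64(-2.64)) [-110.5  -16.2] 18.0 19.23
3.73 False (np.float64(3.53), np.float64(1.15), np.float64(-2.3)) (np.float64(3.49), np.float64(0.48), np.float64(-2.07)) [-109.8  -18.3] 18.0 19.52
3.765 False (np.float64(3.8), np.float64(0.91), np.float64(-2.16)) (np.float64(3.21), np.float64(0.47), np.float64(-2.93)) [-109.2  -20.4] 18.0 19.8
3.8 False (np.float64(4.25), np.float64(0.23), np.float64(-2.69)) (np.float64(3.16), np.float64(0.19), np.float64(-2.95)) [-108.4  -22.5] 18.0 20.08
3.835 False (np.float64(5.67), np.float64(0.28), np.float64(-2.45)) (np.float64(4.96), np.float64(-0.14), np.float64(-1.68)) [-107.7  -24.3] 18.0 20.37
```

Free turning takes about 3.7 N, which agrees with the stated 3-4 N and suggests no bias. The grip may be starting around phi 3.83. I'll continue with 0.8 mm steps and averaged force.

```bash
python3 - <<'E'
from h import *
phi=3.835
while phi<4.5 and manip.read_time()<52:
    phi+=0.013
    p,q=pose(phi,18,18)
    s=manip.move_straight(p,0.02,attitude=q,f_stop=5)
    F=[]
    for _ in range(5): manip.dwell(0.03); F.append(ft(phi,1)[0])
    m=np.mean(F)
    print(round(phi,3),s,round(m,2),round(np.std(F),2),wb(manip.read_tool_pos())[0],round(manip.read_time(),2))
    if s or m>8.8: break
E
```

```text
3.848 False 5.67 0.46 [-107.5  -24.8] 20.78
3.861 False 6.27 0.57 [-107.3  -25.4] 21.2
3.874 False 7.47 0.65 [-107.   -26.1] 21.62
3.887 False 7.61 0.45 [-106.8  -26.7] 22.03
3.9 False 8.17 0.27 [-106.4  -27.3] 22.45
3.913 False 8.6 0.23 [-106.2  -27.9] 22.87
3.926 False 9.28 0.67 [-105.9  -28.6] 23.28
```

```bash
python3 - <<'E'
from h import *
phi=3.926
p,q=pose(phi+.013,18,18); phi+=.013
manip.move_straight(p,0.02,attitude=q,f_stop=4)
F=[]
for _ in range(10): manip.dwell(0.03); F.append(ft(phi,1)[0])
print(phi,np.mean(F),np.std(F),wb(manip.read_tool_pos())[0])
# back off along the tangent, then up
p,q=pose(phi,32,18); print(manip.move_straight(p,0.03))
print(ft(phi),wb(manip.read_tool_pos()))
p,q=pose(phi,32,190); manip.move_straight(p,0.2)
im=wimg('w5'); print(manip.read_time(),ft(phi)); analyze(im,im['T'])
E
```

```text
3.939 9.31 0.4672472578838745 [-105.6  -29.2]
False
(np.float64(-0.89), np.float64(-0.27), np.float64(-0.08)) (array([-114.6,  -20.7]), np.float64(18.2))
25.5417 (np.float64(-0.55), np.float64(-0.74), np.float64(0.38))
 bed [ 0.6185 -0.0695] psi -0.0949 size 218.8 102.5 z 0.0454
  red 38 [-95.9  45.8] r 64.8 th 2.357 z 0.0306
  red 21 [-97.8 -39.5] r 62.1 th 3.832185307179586 z 0.0308
  cell [-28.  -53.4] [ 3. 50.] ((-12.34360122680664, -1.7093772888183594), (30.951316833496094, 103.3876724243164), 0.16303475201129913)
  cam -22.49523162841797 6.230842590332031 52.33881378173828
```

View pics/w5.png

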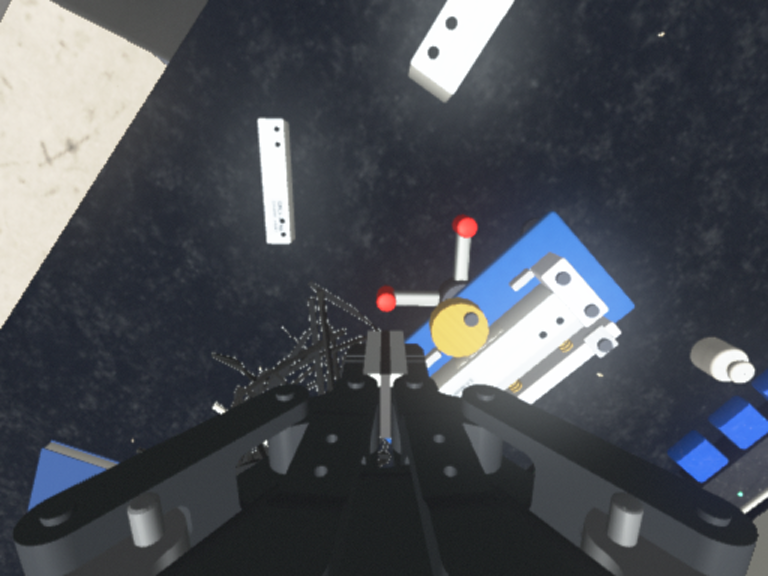

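Pushing took 9.3-9.4 N against a free-air reading of -0.6 to -0.9 N, so about 10 N, which is hand-tight. One last unobstructed look checks that the cell is home and straight.

```bash
python3 - <<'E'
from h import *
manip.goto(bw(-40,-60,230),quat(PSI))
im=wimg('w6'); print(manip.read_time()); analyze(im,im['T'])
save(im,'w6c',crop=(200,40,360,240),s=3)
W=cloud(im,im['T']);B=(W[...,:2]-O)@RB*1000
E
```

```text
26.25
 bed [ 0.6188 -0.0698] psi -0.0893 size 219.1 102.2 z 0.0454
  red 71 [-94.7  44.7] r 63.2 th 2.356 z 0.032
  red 43 [-95. -40.] r 60.2 th 3.868185307179586 z 0.0315
  cell [-27.5 -93.5] [ 3.  49.6] ((-12.238372802734375, -21.95977020263672), (143.1544647216797, 30.453205108642578), 89.9809341430664)
  cam -9.556859016418457 -12.952898025512695 58.78859329223633
```

View pics/w6c.png

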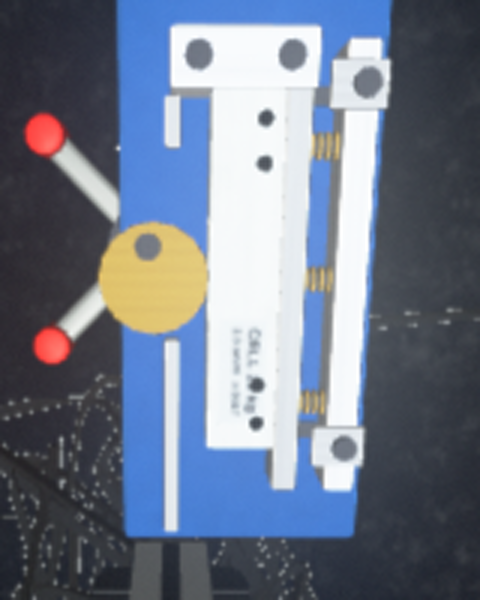

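The cell is flush with the stop (crop (262,88)). It is held between the cam (207,280) and the rear bar and lies straight. The gripper is clear, so I'm handing in.

```bash
python3 - <<'E'
from station import manip
print(manip.sign_off())
E
```

```text
the job is handed in; nothing more can be done
None
```

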